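# Rap the wedged brass sleeve out of its storage tube

### The arm

A 6-joint arm with a two-finger parallel gripper is mounted at the origin on the work surface. World frame = base frame: x ahead of the robot, y to its left, z up, the work surface at z = 0. Lengths are in mm, angles in rad, forces in N, time in s.
With the tool pointing down it reaches from about 275 to 750 mm from the base axis. Payload 10.2 kg.
Tool frame: the origin (TCP) lies midway between the tips of the shut fingers; the grasp point (between the pads) lies 19 mm behind it (ctrl.grasp_offset is the distance from the TCP to the grasp point, in mm); z points along the fingers, y is the line along which they close (so a half turn about z gives the same grasp; the last joint's range is limited). The gripper opens to 85 mm and grips with 20 to 120 N. Pads are 22 mm wide; open, the fingers measure 114 mm over their backs; the gripper's body (76 mm by 85 mm) begins 54 mm behind the grasp point. The pads swing forward as they close: fully open they stand 13 mm farther back than shut.
Start: joints at [-0.223, 0.313, 1.498, -0, 1.331, -0.223], TCP at [525.006, -0.013, 231.294] pointing down, gripper open.
Joint ranges: [-2.94, 2.94], [-0.97, 2.17], [0.19, 2.56], [-1.23, 4.37], [0.02, 3.11], [-2.88, 2.88]. Speed limits (rad/s): [2.39, 2.39, 3.01, 3.14, 3.14, 3.14].

### API

Orientations are given as a unit quaternion [w, x, y, z].
In Python, from rig import ctrl, viewer, models gives the robot as it stands. The module is installed in compiled form; this text tells all that it offers.
- The arm moves only by the shell command python3 -m pendant 'ROWS' [OPENING] [FORCE]. ROWS is text: rows parted by semicolons, each of 4 numbers parted by spaces: the shift along the tool's x, y, z in m, then the turn about the tool's z in rad. In form: x y z yaw; .... A call has 1 to 10 rows; each row shifts and turns the commanded pose from where the row before left it, along the tool's axes as they then stand; what a row does not reach is not made up. A row lasts 1/8 s, in which the tool goes at most 62.5 mm and 10.7 degrees, less where a joint would pass 70% of its speed; a pose out of reach is approached as far as the arm can. A call is refused whole if a number of a shift passes 0.0625 or a number of a turn 0.188, either way. A call with a gripper value outside its range is refused whole. OPENING is the opening, from 0 (shut) to 1 (fully open), set as the call begins (- or left out, the last holds). The fingers move at their own pace and stop on an object; FORCE is the grip in N (left out, the last holds). Time passes only in rows, so rows that do not move let the fingers close. It gives the time, the measured TCP pose, the force, the opening and the grip force at its end, in the units of the state.
- ctrl.sense(): the state, without advancing time (a new reading comes with each control period).
- viewer.capture(name): name is "scene" or "side" or "wrist"; returns a dict with "color" (400x640x3 uint8, red, green, blue), "vertical_fov" (degrees; the focal length in pixels is half the picture's height over the tangent of half this angle, whatever the lens; pixels are square), "cx", "cy" (the principal point, pixels), "pose" (4x4, takes a point from camera to world coordinates). Camera axes: x right, y down, z forward; pixel columns grow to the right and rows downward; lengths in mm; the calibration is good to about 2 mm. A picture is of the moment at which its call begins. There is no depth.
- ctrl.finish_job(): hands the job in; it is judged then, once.
Trained networks look in the newest picture that a camera, given by its name, has taken for a name from the list of things; names that differ only in an ending like _2 or _b are one class to them, and where a whole thing is asked for, a point or a joint stands for the part that bears it (a point fixed in the world has none). Each returns a list of dicts, best first, with "p" (0 to 1); they miss things now and then, are a little off and sometimes report something else, mostly with a low value. They report only what shows in the picture. A call takes as long as a camera call. They do not tell look-alikes from the thing itself.
- models.boxes_of(camera, query): "at" ([x, y, z] in mm, in world coordinates, good to about 4 mm: the middle of the surface that is visible of it).
The state is a dict: "time_s": time; "joints": joint angles; "dq": joint speeds; "tau": joint torques, N m; "eef_pos": TCP position; "ee_rot": TCP orientation; "force": force on the tool from outside, world axes, zero at the start; "wrist_torque": the same for the moment, N m; "grip_width": opening from 0.0 (shut) to 1.0 (fully open); "grip_force": force on a finger pad.
Only numpy, scipy, OpenCV 4.12 (cv2) and the standard library are available. Lean on these libraries where they do the work, as an engineer would, in place of code of your own. Each camera call takes 0.05 s, during which the arm holds its last target. There are 200 camera calls.

### The job

The last brass sleeve is wedged inside the clear tube with the red cap. Hold the tube mouth down and rap it on the wooden block until the sleeve drops out and stays on the block, then stand the empty tube, mouth down, wholly on the round green mat. Leave the other tubes, the can and the brush where they are.

Things in the scene. Friction and masses are not known exactly. Their poses are not given: they have to be found in the camera images.
- red_tube: tube to empty: clear plastic, 50 mm outside diameter, 110 mm tall with its red cap (12 mm thick, flush with the wall; a 3 mm boss on top), closed on top, open below, 0.12 kg. It starts standing mouth down on the bench, near two like, empty tubes with white and blue caps (centres 90 mm or more apart). Origin: centre of the open mouth, the lower end; z points up to the cap. Best gripped 20 to 30 mm below its top.
- sleeve: brass sleeve, 38 mm diameter, 36 mm long, 0.28 kg, seen in the red tube. Origin: its centre, at the start 32 mm above the tube's mouth; z along it. Sprung ribs pinch its top 8 mm: lifting, moving, pressing do not shift it. A brisk rap of the mouth on the block slips it down: 1 to 2 mm at 0.1 m/s, 5 or more at 0.3. After 8 mm it drops to the block and stays when the tube is lifted straight up.
- block: the rapping block, pale wood, fixed, 150 x 150 mm and 40 mm high. Origin: centre of its underside (its top is 40 mm above the origin); x and y along its sides.
- mat: round green mat, fixed, 160 mm diameter, 4 mm thick. Origin: centre of its underside.
- white_tube: empty tube of the same shape with a white cap, a bystander. Origin: centre of its mouth.
- blue_tube: empty tube of the same shape with a blue cap, a bystander. Origin: centre of its mouth.
- can: green tin can, 74 mm diameter, 105 mm high, a bystander. Origin: centre of its underside.
- brush: brush with a red handle lying on the bench beyond the block, a bystander.
Things that resemble listed ones, but are neither listed nor needed, are in the scene too. There is more than one size of the block; the job needs the largest.

How it is judged (in metres and radians):
On the way, in this order (a step that is already met when the one before it is completed fails the run):
1. the red tube is brought over the block with the sleeve still wedged inside, its mouth less than 90 mm above the block's top (z of sleeve in the frame of red_tube between 0.0255 and 0.04 m and z of red_tube in the frame of block between 0.03 and 0.13 m and horizontal distance between red_tube and block below 0.09 m).
2. the tube strikes the block with the sleeve in it (contact force between red_tube and block above 2 N and z of sleeve in the frame of red_tube above 0.01 m).
3. the tube is lifted clear and the sleeve is left on the block (z of sleeve in the frame of red_tube below -0.018 m and z of sleeve in the frame of block between 0.05 and 0.066 m), for 0.1 s.
At the end, for the whole second after the job is handed in: the brass sleeve rests on the wooden block (standing or lying), and the empty red-capped tube stands released, mouth down, on the green mat with its centre within 58 mm of the mat's centre and upright within 10 degrees; both at rest (horizontal distance between red_tube and mat below 0.058 m and z of red_tube in the frame of mat between -0.003 and 0.012 m and angle between red_tube's own z axis and vertical below 0.17 rad and linear speed of each of red_tube, sleeve below 0.02 m/s and horizontal distance between sleeve and block below 0.09 m and z of sleeve in the frame of block between 0.05 and 0.066 m); the robot touches nothing.
It fails at once if another tube, the can or the brush is shifted by more than 25 mm (distance of any of white_tube, blue_tube, can, brush from where it was at the start of the episode above 0.025 m).
It also fails if it takes over 56 s, if anything falls off the work surface, if the arm or the gripper's body presses on something with over 40 N, if the wrist force passes 120 N, or if a joint passes its speed limit or range.

## Working session

There is one attempt and no reset: what is moved stays moved. The work goes in short steps, Python scripts to look and compute and a shell command to move; the robot and the scene stay as the last step left them, time stands still between calls to the robot, and variables do not carry over. Pictures are saved under pics/ and viewed, at most 10 in all, crops included, and the job is handed in when it is done.

```bash
mkdir -p pics; cat > h.py <<'E'
import numpy as np,cv2
from rig import ctrl,viewer,models
def cap(n,f=None):
    c=viewer.capture(n)
    if f: cv2.imwrite('pics/'+f,c['color'][:,:,::-1])
    return c
def foc(c): return c['color'].shape[0]/2/np.tan(np.radians(c['vertical_fov']/2))
def px(c,p):
    q=np.linalg.inv(c['pose'])@np.r_[p,1]; f=foc(c); return (f*q[:2]/q[2]+[c['cx'],c['cy']]).round(0)
def ray(c,u,v,z):
    f=foc(c);d=c['pose'][:3,:3]@np.array([(u-c['cx'])/f,(v-c['cy'])/f,1]);o=c['pose'][:3,3]
    return (o+d*(z-o[2])/d[2]).round(1)
E
python3 - <<'E'
from h import *
for n in('scene','side'):
    c=cap(n,n+'1.png'); print(n,c['pose'].round(2).tolist(),c['vertical_fov'])
    for q in('red_tube','sleeve','block','mat','white_tube','blue_tube','can','brush'):
        print(q,[(np.round(d['at']).tolist(),round(d['p'],2),px(c,d['at']).tolist()) for d in models.boxes_of(n,q)])
s=ctrl.sense();print(s['time_s'],s['eef_pos'],s['ee_rot'],s['force'],s['grip_width'],ctrl.grasp_offset)
E
```

```text
scene [[0.84, 0.37, -0.39, 964.86], [0.54, -0.59, 0.6, -628.06], [-0.01, -0.72, -0.69, 720.11], [0.0, 0.0, 0.0, 1.0]] 55.993605149635556
red_tube [([525.0, -384.0, 84.0], 0.78, [203.0, 273.0]), ([770.0, -108.0, 17.0], 0.56, [371.0, 252.0]), ([743.0, 208.0, 78.0], 0.51, [416.0, 157.0])]
sleeve []
block [([586.0, -30.0, 40.0], 0.82, [322.0, 196.0]), ([378.0, 83.0, 30.0], 0.71, [284.0, 152.0]), ([403.0, -114.0, 29.0], 0.68, [248.0, 193.0])]
mat [([517.0, 256.0, 5.0], 0.91, [351.0, 144.0])]
white_tube [([600.0, -262.0, 89.0], 0.67, [269.0, 246.0]), ([527.0, -383.0, 83.0], 0.61, [204.0, 273.0])]
blue_tube [([457.0, -252.0, 82.0], 0.91, [223.0, 219.0])]
can []
brush [([770.0, -109.0, 19.0], 0.85, [371.0, 252.0])]
side [[0.96, -0.18, 0.2, 365.31], [-0.27, -0.66, 0.7, -792.84], [0.0, -0.73, -0.69, 819.66], [0.0, 0.0, 0.0, 1.0]] 50.281111397302865
red_tube [([509.0, -398.0, 97.0], 0.87, [338.0, 323.0])]
sleeve []
block [([396.0, -106.0, 30.0], 0.96, [256.0, 244.0]), ([565.0, -36.0, 41.0], 0.84, [316.0, 208.0]), ([375.0, 83.0, 25.0], 0.8, [237.0, 196.0])]
mat [([520.0, 256.0, 3.0], 0.88, [278.0, 156.0])]
white_tube [([581.0, -265.0, 85.0], 0.68, [351.0, 264.0])]
blue_tube [([440.0, -262.0, 88.0], 0.93, [286.0, 277.0])]
can [([734.0, 209.0, 73.0], 0.75, [349.0, 135.0]), ([438.0, -260.0, 86.0], 0.45, [286.0, 277.0])]
brush [([759.0, -112.0, 18.0], 0.63, [396.0, 220.0])]
0.9 [5.25001850e+02 2.00905918e-02 2.31303900e+02] [-1.39268728e-05  7.07088218e-01  7.07125344e-01  1.17540138e-05] [ 0.31191963 -0.42734932 -0.01052024] 1.0021258195812464 18.700000000000003
```

View pics/scene1.png

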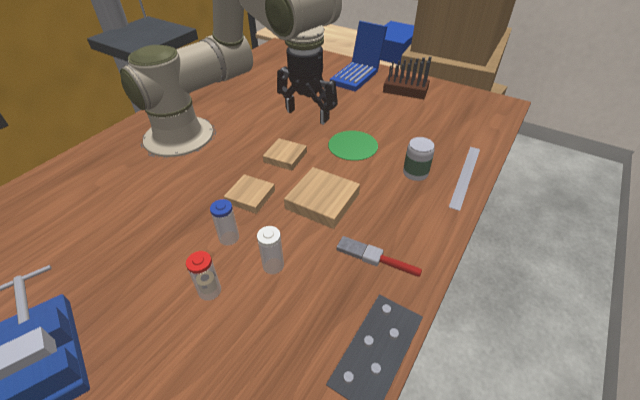

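View pics/side1.png

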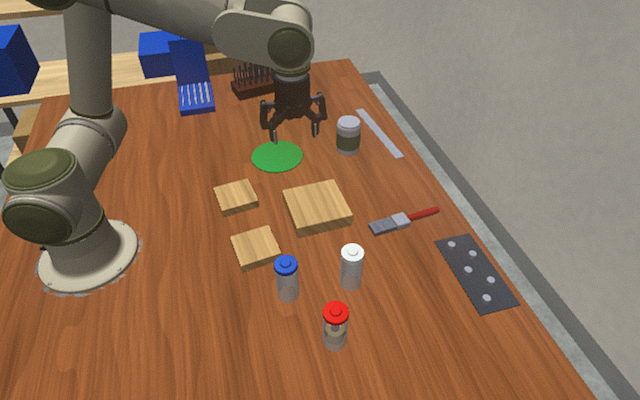

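Scene view: the red cap is at (200,262) and brass shows in the tube at (206,281). Red look-alikes are the brush handle (395,265) and the side-view cap (336,312), which is the same tube. White (269,247) and blue (222,220) tubes are empty. Blocks are at (322,196), which is the largest, and (284,152) and (248,193), which are smaller. The mat is at (353,145), with the can at (419,158).

```bash
cat > m.py <<'E'
from h import *
def seg(c,lo,hi,box):
    hsv=cv2.cvtColor(c['color'],cv2.COLOR_RGB2HSV); m=cv2.inRange(hsv,lo,hi); k=np.zeros_like(m);x0,y0,x1,y1=box;k[y0:y1,x0:x1]=1
    m=m*k; n,l,s,ce=cv2.connectedComponentsWithStats(m); i=1+np.argmax(s[1:,4]); return (l==i).astype(np.uint8),ce[i],s[i]
E
python3 - <<'E'
from m import *
bx={'scene':[(170,235,240,290),(320,120,390,170),(275,160,370,230)],'side':[(310,290,365,335),(245,135,310,180),(275,170,360,240)]}
for n in bx:
    c=cap(n)
    m,ce,s=seg(c,(0,180,90),(6,255,255),bx[n][0]); print(n,'cap',ce.round(1),s,ray(c,*ce,104))
    cn=np.array(np.nonzero(m)).T
    m,ce,s=seg(c,(45,100,60),(75,255,255),bx[n][1]); print('mat',ce.round(1),s,ray(c,*ce,4))
    m,ce,s=seg(c,(12,40,185),(28,150,255),bx[n][2]); print('block',ce.round(1),s)
    cc=max(cv2.findContours(m,0,2)[0],key=cv2.contourArea); ap=cv2.approxPolyDP(cv2.convexHull(cc),4,True)[:,0]
    for a in ap: print(a,ray(c,*a,40))
    if n=='scene':
        a=cv2.resize(c['color'][235:315,170:250],None,fx=5,fy=5,interpolation=2);b=cv2.resize(c['color'][150:230,280:360],None,fx=5,fy=5,interpolation=2)
        cv2.imwrite('pics/crop.png',np.hstack([a,b])[:,:,::-1])
E
```

```text
scene cap [196.8 260.8] [186 252  24  20 248] [ 507.4 -377.9  104. ]
mat [352.6 145.2] [ 329  131   49   29 1099] [523.4 253.9   4. ]
block [322.6 191.8] [ 285  167   74   52 2103]
[312 167] [497.8  57.4  40. ]
[358 183] [640.9  66.1  40. ]
[334 218] [652.  -79.2  40. ]
[285 198] [507.5 -85.7  40. ]
side cap [335.2 312.2] [323 300  26  26 520] [ 510.5 -378.1  104. ]
mat [276.6 156.3] [ 252  141   51   32 1254] [516.2 252.2   4. ]
block [316.2 202.6] [ 283  179   70   49 2164]
[333 179] [640.8  63.1  40. ]
[352 214] [648.1 -80.5  40. ]
[297 227] [502.3 -86.6  40. ]
[283 190] [497.  56.  40.]
```

View pics/crop.png

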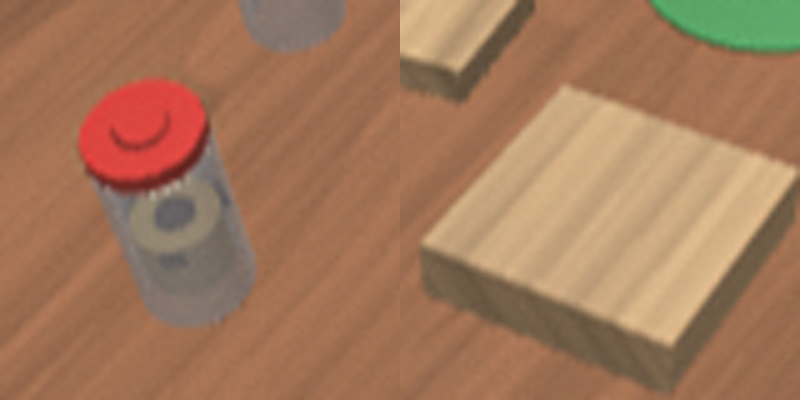

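Crop check: the red-capped tube holds a brass ring (around 205,278), and the block at (322,192) measures about 145 mm square, so it is the largest. Estimates: tube (512,-379), block (573,-11), mat (520,253).

```bash
python3 -m pendant '-0.03 -0.002 0 0; -0.05 -0.002 0 0; -0.05 -0.002 0 0; -0.05 -0.002 0 0; -0.05 -0.002 0 0; -0.05 -0.001 0 0; -0.05 -0.001 0 0; -0.03 -0.001 0 0; -0.019 0 0 0; 0 0 0 0' 1 60
python3 - <<'E'
from h import *
c=cap('wrist','w1.png');print(c['pose'].round(2).tolist(),[px(c,p) for p in([512,-379,113],[512,-379,0])])
print([(d['at'],d['p']) for d in models.boxes_of('wrist','red_tube')])
s=ctrl.sense();print(s['eef_pos'],s['ee_rot'],s['time_s'])
E
```

```text
time_s: 2.25
eef_pos: [511.7, -379.8, 230.7]
ee_rot: [-0.0, 0.708, 0.707, 0.0]
force: [0.6, 1.3, -0.0]
grip_width: 1.0
grip_force: 0.0
[[1.0, -0.0, 0.0, 511.59], [-0.0, -0.95, -0.32, -295.49], [0.0, 0.32, -0.95, 373.59], [0.0, 0.0, 0.0, 1.0]] [array([314., 195.]), array([313., 165.])]
[([508.0, -366.9, 109.6], 0.75)]
[ 512.08512261 -378.33812941  231.1822964 ] [-2.36371009e-04  7.07010638e-01  7.07202864e-01  1.04217730e-04] 2.35
```

View pics/w1.png

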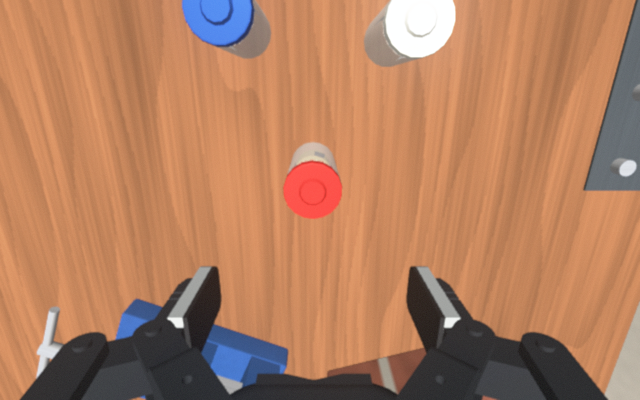

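The wrist view shows the red cap centred at (313,191), 4 px from the prediction, which puts the tube near (511,-376). The fingers are clear of the blue and white tubes at the top. Descend and grip.

```bash
python3 -m pendant '0.002 -0.001 0.03 0; 0 0 0.04 0; 0 0 0.04 0; 0 0 0.03 0; 0 0 0.015 0; 0 0 0.01 0; 0 0 0 0' 1 60; python3 -m pendant '0 0 0 0; 0 0 0 0; 0 0 0 0; 0 0 0 0; 0 0 0 0; 0 0 0 0; 0 0 0 0; 0 0 0 0' 0 60; python3 -m pendant '0 0 -0.01 0; 0 0 -0.03 0; 0 0 -0.04 0; 0 0 -0.04 0; 0 0 -0.02 0; 0 0 0 0'
python3 - <<'E'
from h import *
c=cap('side','s2.png');print(ctrl.sense()['force'])
E
```

```text
time_s: 3.22
eef_pos: [511.2, -376.9, 66.6]
ee_rot: [0.0, 0.707, 0.707, -0.0]
force: [-0.2, -0.2, 0.5]
grip_width: 1.005
grip_force: 0.0
time_s: 4.22
eef_pos: [511.1, -377.4, 67.2]
ee_rot: [0.001, 0.707, 0.707, -0.0]
force: [-2.3, 0.7, 5.3]
grip_width: 0.57
grip_force: 61.5
time_s: 4.97
eef_pos: [511.3, -377.2, 207.5]
ee_rot: [0.001, 0.707, 0.707, -0.0]
force: [0.6, 0.6, -5.0]
grip_width: 0.563
grip_force: 63.3
[-0.52021463  0.83563767 -4.25799001]
```

View pics/s2.png

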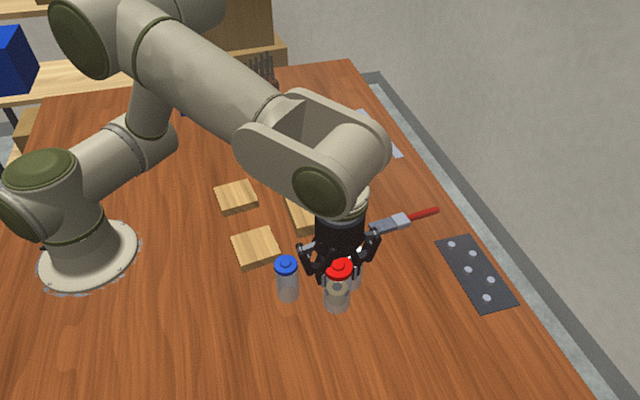

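The side view shows the red tube held upright with its cap at (340,268), clear of the other tubes. The wrist load of about 4.3 N matches tube plus sleeve. The mouth is at about z 140, so carry it over the block.

```bash
python3 -m pendant '0.03 0.005 0 0; 0.05 0.008 0 0; 0.05 0.008 0 0; 0.05 0.008 0 0; 0.05 0.008 0 0; 0.05 0.008 0 0; 0.05 0.008 0 0; 0.026 0.006 0 0; 0.01 0.003 0 0; 0 0 0 0' - 90; python3 -m pendant '0 0 0.02 0; 0 0 0.02 0; 0 0 0.01 0; 0 0 0 0; 0 0 0 0'
python3 - <<'E'
from h import *
c=cap('side','s3.png');print(ctrl.sense()['force'])
c=cap('scene','c3.png')
a=cv2.imread('pics/s3.png')[120:270,220:420];b=cv2.imread('pics/c3.png')[120:270,220:420]
cv2.imwrite('pics/j3.png',cv2.resize(np.hstack([a,b]),None,fx=2,fy=2))
E
```

```text
time_s: 6.28
eef_pos: [572.7, -11.1, 205.3]
ee_rot: [-0.001, 0.707, 0.707, -0.001]
force: [0.4, -0.2, -4.8]
grip_width: 0.559
grip_force: 93.5
time_s: 6.9
eef_pos: [573.4, -11.4, 157.1]
ee_rot: [0.001, 0.707, 0.707, 0.0]
force: [0.6, -0.4, -3.9]
grip_width: 0.561
grip_force: 93.6
[ 0.04974403 -0.88784329 -4.93750582]
```

View pics/j3.png

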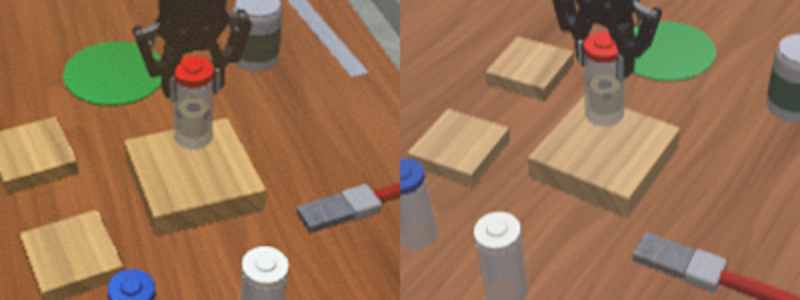

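The sleeve is still wedged and the mouth is about 50 mm above the middle of the block. First a moderate rap.

```bash
python3 -m pendant '0 0 0.025 0; 0 0 0.027 0; 0 0 -0.012 0; 0 0 0 0'; python3 - <<'E'
from h import *
s=ctrl.sense();print(s['force'],s['eef_pos'])
E
```

```text
time_s: 7.5
eef_pos: [573.9, -11.2, 118.0]
ee_rot: [0.001, 0.707, 0.707, 0.001]
force: [-0.0, 0.3, -4.7]
grip_width: 0.56
grip_force: 93.9
[-0.00566436  0.32965139 -4.67329278] [573.90817859 -11.1684388  118.03807257]
```

```bash
python3 -m pendant '0 0 -0.033 0; 0 0 0 0; 0 0 0.018 0; 0 0 0.03 0'; python3 -m pendant '0 0 -0.012 0; 0 0 0 0; 0 0 0 0'; python3 - <<'E'
from h import *
c=cap('side','s4.png');c2=cap('scene','c4.png')
a=cv2.imread('pics/s4.png')[120:270,220:420];b=cv2.imread('pics/c4.png')[120:270,220:420]
cv2.imwrite('pics/j4.png',cv2.resize(np.hstack([a,b]),None,fx=2,fy=2));s=ctrl.sense();print(s['force'],s['eef_pos'])
E
```

```text
time_s: 8.0
eef_pos: [574.0, -11.2, 101.4]
ee_rot: [0.002, 0.707, 0.707, 0.001]
force: [3.9, -3.2, 16.6]
grip_width: 0.557
grip_force: 97.9
time_s: 8.38
eef_pos: [573.3, -11.1, 114.2]
ee_rot: [0.001, 0.707, 0.707, 0.0]
force: [0.5, -1.2, -2.3]
grip_width: 0.563
grip_force: 100.0
[-0.0772053   0.12281075 -0.09448916] [573.0835871  -11.01898283 113.69623208]
```

View pics/j4.png

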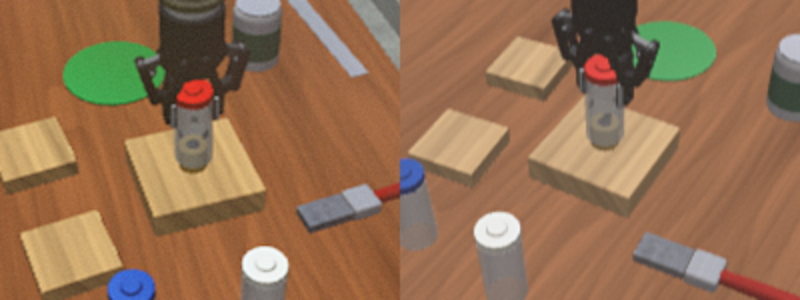

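The ring has dropped to the bottom of the tube (side crop 193,147), and the load fell to about that of the tube alone, so the sleeve is free. Lift straight up.

```bash
python3 -m pendant '0 0 -0.01 0; 0 0 -0.02 0; 0 0 -0.03 0; 0 0 -0.04 0; 0 0 -0.02 0; 0 0 0 0; 0 0 0 0'; python3 - <<'E'
from h import *
c=cap('side','s5.png');c2=cap('scene','c5.png')
a=cv2.imread('pics/s5.png')[100:250,220:420];b=cv2.imread('pics/c5.png')[70:220,220:420]
cv2.imwrite('pics/j5.png',cv2.resize(np.hstack([a,b]),None,fx=2,fy=2));s=ctrl.sense();print(s['force'],s['eef_pos'])
E
```

```text
time_s: 9.35
eef_pos: [572.6, -10.9, 232.3]
ee_rot: [-0.001, 0.707, 0.707, -0.0]
force: [0.2, 0.4, -1.7]
grip_width: 0.558
grip_force: 100.1
[ 0.15049195  0.10922601 -1.67586892] [572.6133323  -10.92734508 232.17011331]
```

View pics/j5.png

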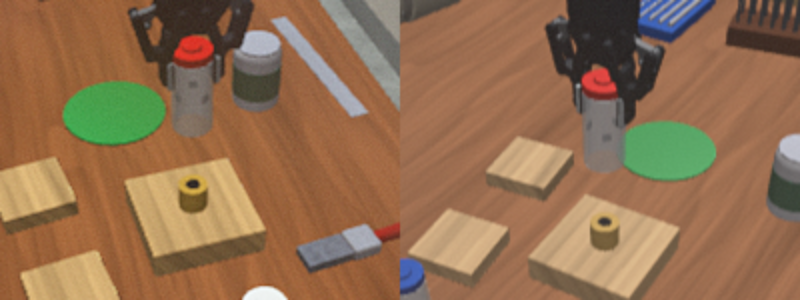

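The sleeve stands on the block at crop (193,193), and the empty tube is held clear. Move to the mat and lower.

```bash
python3 -m pendant '0.03 -0.006 0 0; 0.05 -0.01 0 0; 0.05 -0.01 0 0; 0.05 -0.01 0 0; 0.05 -0.01 0 0; 0.024 -0.005 0 0; 0.01 -0.002 0 0; 0 0 0 0'; python3 -m pendant '0 0 0.03 0; 0 0 0.04 0; 0 0 0.04 0; 0 0 0.03 0; 0 0 0.014 0; 0 0 0 0'; python3 -m pendant '0 0 0.003 0; 0 0 0 0'; python3 -m pendant '0 0 0.003 0; 0 0 0 0'
```

```text
time_s: 10.45
eef_pos: [520.0, 252.8, 232.8]
ee_rot: [-0.0, 0.707, 0.707, -0.0]
force: [0.8, -0.4, -1.1]
grip_width: 0.564
grip_force: 100.1
time_s: 11.2
eef_pos: [520.2, 252.3, 79.1]
ee_rot: [-0.0, 0.707, 0.707, -0.0]
force: [0.6, 0.5, -0.2]
grip_width: 0.565
grip_force: 100.1
time_s: 11.45
eef_pos: [520.4, 253.0, 77.1]
ee_rot: [0.0, 0.707, 0.707, 0.001]
force: [1.0, -0.1, -1.3]
grip_width: 0.562
grip_force: 100.1
time_s: 11.7
eef_pos: [519.9, 253.0, 73.3]
ee_rot: [-0.0, 0.707, 0.707, -0.0]
force: [-1.0, -0.9, -1.7]
grip_width: 0.561
grip_force: 100.1
```

```bash
python3 -m pendant '0 0 0.003 0; 0 0 0 0';python3 -m pendant '0 0 0.002 0; 0 0 0 0';python3 -m pendant '0 0 0.002 0; 0 0 0 0'
```

```text
time_s: 11.95
eef_pos: [519.9, 253.0, 70.0]
ee_rot: [-0.0, 0.707, 0.707, -0.0]
force: [0.6, 0.0, -1.7]
grip_width: 0.567
grip_force: 100.1
time_s: 12.2
eef_pos: [519.9, 253.0, 68.1]
ee_rot: [-0.0, 0.707, 0.707, -0.0]
force: [-0.3, -0.1, -1.7]
grip_width: 0.559
grip_force: 100.1
time_s: 12.45
eef_pos: [519.9, 253.0, 66.1]
ee_rot: [-0.0, 0.707, 0.707, -0.0]
force: [0.5, 0.8, -2.4]
grip_width: 0.557
grip_force: 100.1
```

```bash
python3 -m pendant '0 0 0.002 0; 0 0 0 0';python3 -m pendant '0 0 0.002 0; 0 0 0 0'; python3 - <<'E'
from h import *
c=cap('side','s6.png')
cv2.imwrite('pics/j6.png',cv2.resize(cv2.imread('pics/s6.png')[60:260,200:400],None,fx=3,fy=3))
print([px(c,[520,253,z]) for z in (4,114)])
E
```

```text
time_s: 12.7
eef_pos: [519.9, 253.0, 64.1]
ee_rot: [-0.0, 0.707, 0.707, -0.0]
force: [0.6, -0.0, -1.0]
grip_width: 0.555
grip_force: 100.1
time_s: 12.95
eef_pos: [520.2, 253.1, 62.6]
ee_rot: [0.0, 0.707, 0.707, 0.0]
force: [-0.1, 0.2, 1.0]
grip_width: 0.558
grip_force: 100.1
[array([278., 156.]), array([275., 126.])]
```

View pics/j6.png

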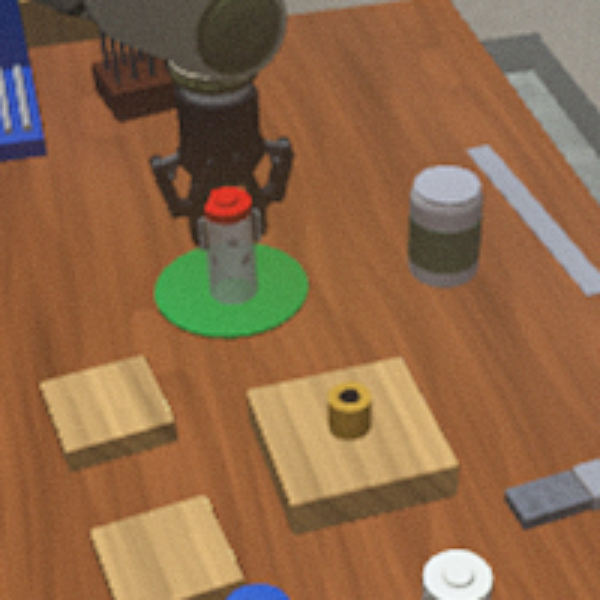

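The tube is over the mat centre (crop 232,285), apparently just touching, and the sleeve is on the block. Confirm contact, then release gently and withdraw.

```bash
python3 -m pendant '0 0 0.001 0; 0 0 0 0'; python3 -m pendant '0 0 0 0; 0 0 0 0; 0 0 0 0' 0.68 20;  python3 -m pendant '0 0 0 0; 0 0 0 0; 0 0 0 0; 0 0 0 0' 1; python3 -m pendant '0 0 -0.01 0; 0 0 -0.03 0; 0 0 -0.04 0; 0 0 -0.04 0; 0 0 -0.04 0; 0 0 -0.02 0; 0 0 0 0; 0 0 0 0'; python3 - <<'E'
from h import *
c=cap('side','s7.png')
cv2.imwrite('pics/j7.png',cv2.resize(cv2.imread('pics/s7.png')[60:360,200:500],None,fx=2,fy=2))
E
```

```text
time_s: 13.25
eef_pos: [520.2, 253.2, 62.5]
ee_rot: [0.0, 0.707, 0.707, 0.0]
force: [-2.8, -0.1, 10.9]
grip_width: 0.56
grip_force: 101.6
time_s: 13.62
eef_pos: [520.0, 253.0, 61.1]
ee_rot: [-0.0, 0.707, 0.707, -0.0]
force: [-0.1, -0.5, 0.6]
grip_width: 0.68
grip_force: 0.0
time_s: 14.12
eef_pos: [520.0, 253.0, 61.3]
ee_rot: [-0.0, 0.707, 0.707, -0.0]
force: [-0.2, 0.2, -0.0]
grip_width: 0.996
grip_force: 0.0
time_s: 15.12
eef_pos: [519.6, 252.9, 240.4]
ee_rot: [-0.0, 0.707, 0.707, -0.001]
force: [-1.0, 0.3, 0.0]
grip_width: 0.998
grip_force: 0.0
```

View pics/j7.png

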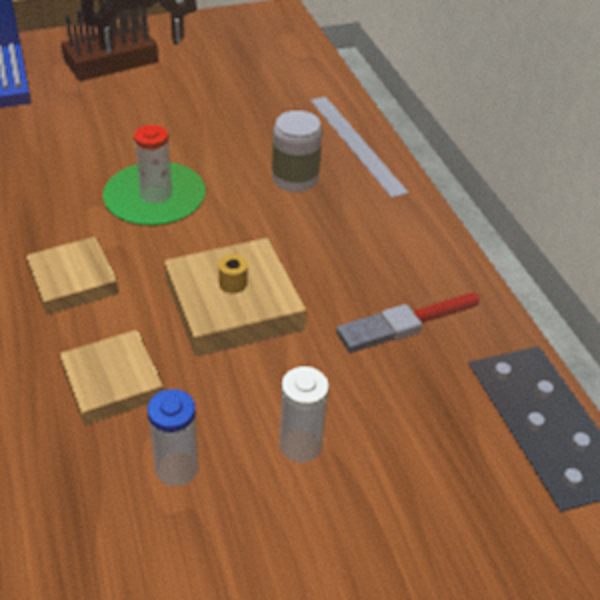

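The tube stands upright on the mat (crop 153,165), the sleeve is on the block (233,273), and the gripper is clear.

```bash
python3 -c "
from rig import ctrl
print(ctrl.finish_job())"
```

```text
the job is handed in; nothing more can be done
None
```

The job is handed in at about 15 s, with no verdict returned: the last picture showed the sleeve standing on the block, the empty red-capped tube upright near the middle of the green mat, and the other tubes, can and brush in place.

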